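Take the clamp nut off the disc hone

TASK

The honing disc is due for changing: unscrew the black-headed clamp nut from the hone's spindle, and when the thread lets go lift it off, without dragging or forcing it against the thread. Stand it, hollow side down, on the floor of the empty steel parts tray, set down rather than dropped, and leave everything else where it is.

Things in the scene. Friction and masses are not known exactly. Their poses are not given: they have to be found in the camera images.
- nut: the clamp nut, screwed fully down on the hone: a round black knurled head (56 mm diameter, 22 mm tall) on a steel skirt (48 mm diameter, 38 mm tall), 60 mm tall in all, hollow from below, 0.1 to 0.25 kg. Origin: centre of its lower rim; z points up through the head, whose middle is 49 mm above the origin and which can be gripped across its diameter at any angle.
- hone: the sharpening machine, fixed to the bench: a grey housing 240 x 240 mm with a white honing disc on top (210 mm diameter, top face 125 mm above the bench). Origin: on the bench, under the spindle axis; z up, x and y along the housing's sides. Two upright steel splash plates along its x = -118 and +118 mm sides reach 138 mm above the bench. The spindle does not turn.
- spindle_seat (a point): on the spindle's upright axis, on the clamp washer, 130 mm above the bench; the nut's origin is here when it is screwed down. The 32 mm spindle stands 36 mm above it. Thread: loosens counter-clockwise seen from above, climbs 10 mm a turn, 1 mm play, free after about 1.5 turns; turns easily, stays where it is let go.
- tray: the empty steel parts tray, fixed, a plain open rectangle 170 mm (its x) by 140 mm (its y), walls 4 mm thick and 18 mm tall. Origin: centre of its underside, on the bench. It stands to the left or the right of the hone.
- tray_in (a point): centre of the tray's inner floor, a few mm above the bench; axes as the tray's
- case: open aluminium case of the same outline, 22 mm tall, filled with black foam and shears, fixed; it stands on the other side of the hone. Origin: centre of its underside.
- shears: bystander: hairdressing shears, closed, lying flat, 170 mm long, 8 mm thick. Origin: the pivot, underside
- oil: bystander: upright white bottle, 56 mm wide, 150 mm tall. Origin: centre of the underside
- jar: bystander: upright amber jar with a steel lid, 64 mm wide, 75 mm tall. Origin: centre of the underside
- spare_disc: bystander: spare white honing disc lying flat, 180 mm across, 10 mm thick. Origin: centre of the underside
- driver: bystander: screwdriver lying flat. Origin: centre of the underside
- mug: bystander: white mug, 80 mm wide, 90 mm tall. Origin: centre of the underside
- stone: bystander: brown sharpening stone, 150 x 50 x 25 mm, lying flat. Origin: centre of the underside
Things that resemble listed ones, but are neither listed nor needed, are in the scene too. What is shaped like the nut but green or red is not meant.

How it is judged:
By the outcome, as a careful person would: the job done as asked, in the order asked, and still so for the second after the job is handed in, with the robot touching nothing.
It also fails if it takes over 72 s, if anything falls off the work surface, if the arm or the gripper's body presses on something with over 40 N, if the wrist force passes 120 N, or if a joint passes its speed limit or range.

ROBOT

A 6-joint arm with a two-finger parallel gripper is mounted at the origin on the work surface. World frame = base frame: x ahead of the robot, y to its left, z up, the work surface at z = 0. Lengths are in m, angles in rad, forces in N, time in s.
With the tool pointing down it reaches from about 0.375 to 0.825 m from the base axis. Payload 5.5 kg.
Tool frame: the origin (TCP) lies at the very end of the fingers, on their centre line; the grasp point (between the pads) lies 19 mm behind it; z points along the fingers, y is the line along which they close (so a half turn about z gives the same grasp; the last joint's range is limited). The gripper opens to 85 mm and grips with 20 to 120 N. Pads are 22 mm wide; open, the fingers measure 114 mm over their backs; the gripper's body (76 mm by 85 mm) begins 54 mm behind the grasp point. The pads swing forward as they close: fully open they stand 13 mm farther back than shut.
Start: joints at [1.306, 0.314, -0.047, 1.21, 0, 1.571], TCP at [0.157, 0.579, 0.231] pointing down, gripper open.
Joint ranges: [-2.67, 2.67], [-0.69, 1.73], [-1.03, 1.25], [-2.08, 2.16], [-1.42, 1.45], [-3.14, 3.14]. Speed limits (rad/s): [2.39, 2.39, 3.01, 3.14, 3.14, 3.14].

INTERFACE

Orientations are given as a rotation vector (axis times angle).
In Python, from bench import bot, get_image gives the robot as it stands.
- The arm moves only by the tool jog_arm, never from a script. Its argument "commands" is a list of rows, each an object of numbers: "hand": the opening, from 0 (shut) to 1 (fully open); "x", "y", "z": the shift along the tool's x, y, z in mm; "rx", "ry", "rz": the turn, a rotation vector about the tool's x, y, z in rad. In form: [{"hand": .., "x": .., "y": .., "z": .., "rx": .., "ry": .., "rz": ..}, ...]. A call has 1 to 12 rows; each row shifts and turns the commanded pose from where the row before left it, along the tool's axes as they then stand; what a row does not reach is not made up. A row lasts 1/12 s, in which the tool goes at most 41.7 mm and 7.16 degrees, less where a joint would pass 70% of its speed; a pose out of reach is approached as far as the arm can. A call is refused whole if a number of a shift passes 41.7 or a number of a turn 0.125, either way. A call with a gripper value outside its range is refused whole. The fingers move at their own pace and stop on an object; "grip_force" is the grip in N (left out, the last holds). Time passes only in rows, so rows that do not move let the fingers close. It gives the time, the measured TCP pose, the force, the opening and the grip force at its end, in the units of the state.
- bot.read_state(): the state, without advancing time (a new reading comes with each control period).
- get_image(name): name is "scene" or "top" or "wrist"; returns a dict with "color" (420x560x3 uint8, red, green, blue), "fx", "fy", "cx", "cy" (pixels), "dist" ([k1, k2, p1, p2, k3] as OpenCV has them; the pictures are not rectified), "extrinsics" (4x4, takes a point from camera to world coordinates); the wrist camera has in their place "hand_eye" (4x4, takes a point from camera to tool coordinates, whose origin is the TCP and whose axes are the flange's). Camera axes: x right, y down, z forward; pixel columns grow to the right and rows downward; lengths in m; the calibration is good to about 2 mm. A picture is of the moment at which its call begins: read the wrist's pose just before it. There is no depth.
- bot.finish_job(): hands the job in; it is judged then, once.
The state is a dict: "time": time; "joint_pos": joint angles; "joint_vel": joint speeds; "effort": joint torques, N m; "ee_pos": TCP position; "ee_rot": TCP orientation; "ft_force": force on the tool from outside, world axes, zero at the start; "torque": the same for the moment, N m; "width": finger opening in m; "gripper_force": force on a finger pad.
Only numpy, scipy, OpenCV 4.12 (cv2) and the standard library are available. Lean on these libraries where they do the work, as an engineer would, in place of code of your own. Each camera call takes 0.05 s, during which the arm holds its last target. There are 200 camera calls.

## Working session

There is one attempt and no reset: what is moved stays moved. The work goes in short steps, Python scripts to look and compute and a tool call to move; the robot and the scene stay as the last step left them, time stands still between calls to the robot, and variables do not carry over. Pictures are saved under pics/ and viewed, at most 10 in all, crops included, and the job is handed in when it is done.

Besides the shell and the picture viewer there is one more tool, called after "Request:" in YAML: its name, and indented under it one key for each argument. jog_arm: Moves the arm, as the interface text tells. Its arguments: {"type":"object","properties":{"commands":{"type":"array"},"grip_force":{"type":"number"}},"required":["commands"]}

```bash
mkdir -p pics
cat > h.py <<'E'
from bench import bot,get_image
import numpy as np,cv2
from scipy.spatial.transform import Rotation as R
def cam(im,T=None):
    K=np.array([[im['fx'],0,im['cx']],[0,im['fy'],im['cy']],[0,0,1]]);return K,np.array(im['dist'],float)
def ext(im,s=None):
    if 'extrinsics' in im: return np.array(im['extrinsics'])
    T=np.eye(4);T[:3,:3]=R.from_rotvec(s['ee_rot']).as_matrix();T[:3,3]=s['ee_pos'];return T@np.array(im['hand_eye'])
def ray(im,uv,z,s=None):
    K,d=cam(im);p=cv2.undistortPoints(np.array(uv,float).reshape(-1,1,2),K,d)[:,0]
    T=ext(im,s);v=np.c_[p,np.ones(len(p))]@T[:3,:3].T;o=T[:3,3]
    return o+v*((z-o[2])/v[:,2])[:,None]
def proj(im,P,s=None):
    K,d=cam(im);T=np.linalg.inv(ext(im,s));return cv2.projectPoints(np.array(P,float).reshape(-1,3),cv2.Rodrigues(T[:3,:3])[0],T[:3,3],K,d)[0][:,0]
def save(im,n): cv2.imwrite('pics/'+n,im['color'][...,::-1])
E
python3 - <<'E'
from h import *
for n in('top','scene'):
    im=get_image(n);save(im,n+'1.png');print(n,np.round(im['extrinsics'],3).tolist(),im['fx'])
s=bot.read_state();print({k:np.round(v,3).tolist() for k,v in s.items()})
E
```

```text
top [[0.026, -0.999, 0.035, 0.523], [-1.0, -0.026, -0.002, -0.019], [0.003, -0.035, -0.999, 1.625], [0.0, 0.0, 0.0, 1.0]] 475.4971102624325
scene [[0.212, 0.71, -0.671, 1.443], [0.977, -0.157, 0.143, -0.225], [-0.004, -0.686, -0.728, 1.021], [0.0, 0.0, 0.0, 1.0]] 424.6760416719582
{'time': 0.1, 'joint_pos': [1.306, 0.314, -0.048, 1.21, -0.0, 1.571], 'joint_vel': [0.0, -0.002, 0.002, -0.0, -0.001, 0.002], 'effort': [-0.001, -54.077, 34.054, 0.011, -0.0, 0.0], 'ee_pos': [0.157, 0.579, 0.231], 'ee_rot': [-0.415, -3.114, 0.002], 'ft_force': [0.364, 0.184, -0.231], 'torque': [-0.027, -0.024, 0.035], 'gripper_force': 0.0, 'width': 0.085}
```

View pics/top1.png

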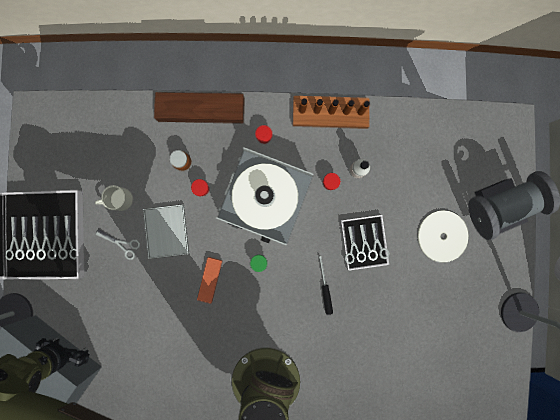

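View pics/scene1.png

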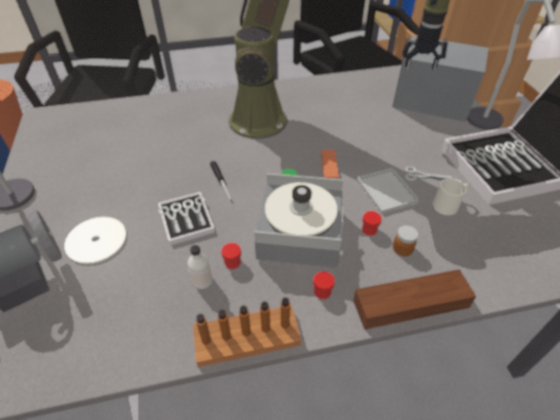

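Run:
```python
from h import *
im=get_image('top')
print('nut',ray(im,[[264.5,195.5]],.19).round(3), 'disc',ray(im,[[264.5,195.5]],.125).round(3))
print('hone corners z.138?',ray(im,[[247,149],[312,164],[285,242],[218,218]],.13).round(3).tolist())
c=ray(im,[[143,209],[184,202],[188,254],[149,260]],.018);print('tray',c.round(3).tolist(),c.mean(0).round(3))
a=cv2.resize(im['color'][120:290,80:350],None,fx=2.9,fy=2.9,interpolation=cv2.INTER_CUBIC)
cv2.imwrite('pics/crop.png',a[...,::-1])
```

```text
nut [[0.623 0.017 0.19 ]] disc [[0.628 0.018 0.125]]
hone corners z.138? [[0.774, 0.078, 0.13], [0.731, -0.129, 0.13], [0.483, -0.05, 0.13], [0.553, 0.163, 0.13]]
tray [[0.579, 0.435, 0.018], [0.606, 0.294, 0.018], [0.43, 0.275, 0.018], [0.406, 0.409, 0.018]] [0.505 0.353 0.018]
```

View pics/crop.png

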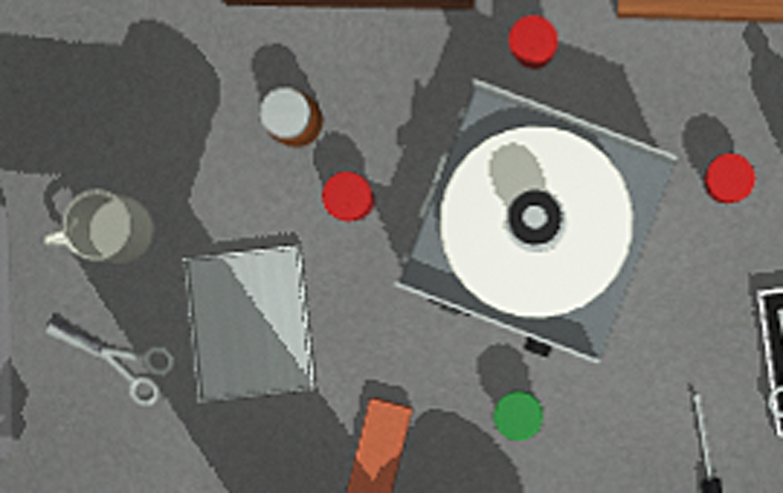

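Request:
jog_arm:
  commands:
    - {"hand": 1,"z": -20,"rz": 0.1}
    - {"hand": 1,"z": -20,"rz": 0.1}
    - {"hand": 1}

```text
invalid input
```

Run:
```python
from h import *
s=bot.read_state();print({k:np.round(v,3).tolist() for k,v in s.items() if k in('time','joint_pos','ee_pos','ee_rot')})
```

```text
{'time': 0.15, 'joint_pos': [1.306, 0.314, -0.048, 1.21, 0.0, 1.571], 'ee_pos': [0.157, 0.579, 0.231], 'ee_rot': [-0.415, -3.114, 0.002]}
```

The crop shows the black nut at px (265,195), the empty tray centred at about (166,231), and red and green look-alikes around the hone. The move call was refused, so I'll retry with full rows.

Request:
jog_arm:
  commands:
    - {"hand": 1,"x": 0,"y": 0,"z": -20,"rx": 0,"ry": 0,"rz": 0.1}
    - {"hand": 1,"x": 0,"y": 0,"z": -20,"rx": 0,"ry": 0,"rz": 0.1}
  grip_force: 40

```text
time: 0.32
ee_pos: [0.1567, 0.5778, 0.27]
ee_rot: [-0.731, -3.055, 0.006]
ft_force: [0.5, 0.1, -0.5]
width: 0.0852
gripper_force: 0.0
```

Run:
```python
from h import *
s=bot.read_state();print({k:np.round(v,3).tolist() for k,v in s.items() if k in('time','joint_pos','ee_pos','ee_rot')})
M=R.from_rotvec(s['ee_rot']).as_matrix();print('to above nut, tool mm',(M.T@(np.array([.623,.017,.30])-s['ee_pos'])*1000).round(1))
im=get_image('wrist');print(np.array(im['hand_eye']).round(3).tolist(),im['fx'])
```

```text
{'time': 0.317, 'joint_pos': [1.306, 0.303, 0.027, 1.298, 0.0, 1.775], 'ee_pos': [0.157, 0.578, 0.27], 'ee_rot': [-0.731, -3.055, 0.006]}
to above nut, tool mm [-669.6 -289.3  -28.3]
[[0.0, -0.946, -0.325, 0.084], [1.0, 0.0, 0.0, 0.001], [-0.0, -0.325, 0.946, -0.143], [0.0, 0.0, 0.0, 1.0]] 324.49690032034084
```

Request:
jog_arm:
  commands:
    - {"hand": 1,"x": -33.5,"y": -14.5,"z": -2,"rx": 0,"ry": 0,"rz": 0}
    - {"hand": 1,"x": -33.5,"y": -14.5,"z": -2,"rx": 0,"ry": 0,"rz": 0}
    - {"hand": 1,"x": -33.5,"y": -14.5,"z": -2,"rx": 0,"ry": 0,"rz": 0}
    - {"hand": 1,"x": -33.5,"y": -14.5,"z": -2,"rx": 0,"ry": 0,"rz": 0}
    - {"hand": 1,"x": -33.5,"y": -14.5,"z": -2,"rx": 0,"ry": 0,"rz": 0}
    - {"hand": 1,"x": -33.5,"y": -14.5,"z": -2,"rx": 0,"ry": 0,"rz": 0}
    - {"hand": 1,"x": -33.5,"y": -14.5,"z": -2,"rx": 0,"ry": 0,"rz": 0}
    - {"hand": 1,"x": -33.5,"y": -14.5,"z": -2,"rx": 0,"ry": 0,"rz": 0}
    - {"hand": 1,"x": -33.5,"y": -14.5,"z": -2,"rx": 0,"ry": 0,"rz": 0}
    - {"hand": 1,"x": -33.5,"y": -14.5,"z": -2,"rx": 0,"ry": 0,"rz": 0}

```text
time: 1.2
ee_pos: [0.3922, 0.2977, 0.2913]
ee_rot: [0.722, 3.057, 0.0]
ft_force: [0.3, 1.5, -0.7]
width: 0.0857
gripper_force: 0.0
```

Request:
jog_arm:
  commands:
    - {"hand": 1,"x": -33.5,"y": -14.5,"z": -1,"rx": 0,"ry": 0,"rz": 0}
    - {"hand": 1,"x": -33.5,"y": -14.5,"z": -1,"rx": 0,"ry": 0,"rz": 0}
    - {"hand": 1,"x": -33.5,"y": -14.5,"z": -1,"rx": 0,"ry": 0,"rz": 0}
    - {"hand": 1,"x": -33.5,"y": -14.5,"z": -1,"rx": 0,"ry": 0,"rz": 0}
    - {"hand": 1,"x": -33.5,"y": -14.5,"z": -1,"rx": 0,"ry": 0,"rz": 0}
    - {"hand": 1,"x": -33.5,"y": -14.5,"z": -1,"rx": 0,"ry": 0,"rz": 0}
    - {"hand": 1,"x": -33.5,"y": -14.5,"z": -1,"rx": 0,"ry": 0,"rz": 0}
    - {"hand": 1,"x": -33.5,"y": -14.5,"z": -1,"rx": 0,"ry": 0,"rz": 0}
    - {"hand": 1,"x": -33.5,"y": -14.5,"z": -1,"rx": 0,"ry": 0,"rz": 0}
    - {"hand": 1,"x": -33.5,"y": -14.5,"z": -1,"rx": 0,"ry": 0,"rz": 0}
    - {"hand": 1,"x": 0,"y": 0,"z": 0,"rx": 0,"ry": 0,"rz": 0}

```text
time: 2.12
ee_pos: [0.629, 0.0145, 0.2999]
ee_rot: [0.73, 3.054, -0.003]
ft_force: [-1.7, -0.1, -0.1]
width: 0.0854
gripper_force: 0.0
```

Request:
jog_arm:
  commands:
    - {"hand": 1,"x": 0,"y": 0,"z": 0,"rx": 0,"ry": 0,"rz": 0.12}
    - {"hand": 1,"x": 0,"y": 0,"z": 0,"rx": 0,"ry": 0,"rz": 0.12}
    - {"hand": 1,"x": 0,"y": 0,"z": 0,"rx": 0,"ry": 0,"rz": 0.12}
    - {"hand": 1,"x": 0,"y": 0,"z": 0,"rx": 0,"ry": 0,"rz": 0.12}
    - {"hand": 1,"x": 0,"y": 0,"z": 0,"rx": 0,"ry": 0,"rz": 0.12}
    - {"hand": 1,"x": 0,"y": 0,"z": 0,"rx": 0,"ry": 0,"rz": 0.12}
    - {"hand": 1,"x": 0,"y": 0,"z": 0,"rx": 0,"ry": 0,"rz": 0.12}
    - {"hand": 1,"x": 0,"y": 0,"z": 0,"rx": 0,"ry": 0,"rz": 0.12}
    - {"hand": 1,"x": 0,"y": 0,"z": 0,"rx": 0,"ry": 0,"rz": 0.12}
    - {"hand": 1,"x": 0,"y": 0,"z": 0,"rx": 0,"ry": 0,"rz": 0.12}
    - {"hand": 1,"x": 0,"y": 0,"z": 0,"rx": 0,"ry": 0,"rz": 0.12}
    - {"hand": 1,"x": 0,"y": 0,"z": 0,"rx": 0,"ry": 0,"rz": 0.12}

```text
time: 3.12
ee_pos: [0.6256, 0.0199, 0.301]
ee_rot: [-2.564, -1.814, 0.001]
ft_force: [-0.8, -0.3, 0.0]
width: 0.085
gripper_force: 0.0
```

Request:
jog_arm:
  commands:
    - {"hand": 1,"x": 0,"y": 0,"z": 0,"rx": 0,"ry": 0,"rz": 0.12}
    - {"hand": 1,"x": 0,"y": 0,"z": 0,"rx": 0,"ry": 0,"rz": 0.12}
    - {"hand": 1,"x": 0,"y": 0,"z": 0,"rx": 0,"ry": 0,"rz": 0.12}
    - {"hand": 1,"x": 0,"y": 0,"z": 0,"rx": 0,"ry": 0,"rz": 0.12}
    - {"hand": 1,"x": 0,"y": 0,"z": 0,"rx": 0,"ry": 0,"rz": 0.0}
    - {"hand": 1,"x": 0,"y": 0,"z": 0,"rx": 0,"ry": 0,"rz": 0.0}
    - {"hand": 1,"x": 0,"y": 0,"z": 0,"rx": 0,"ry": 0,"rz": 0.0}

```text
time: 3.7
ee_pos: [0.6258, 0.0197, 0.3012]
ee_rot: [-2.917, -1.165, 0.0]
ft_force: [0.1, -0.0, 0.1]
width: 0.0855
gripper_force: 0.0
```

Run:
```python
from h import *
s=bot.read_state();print({k:np.round(v,4).tolist() for k,v in s.items() if k in('time','joint_pos','ee_pos','ee_rot')})
im=get_image('wrist');save(im,'w1.png');print(proj(im,[.623,.017,.19],s))
```

```text
{'time': 3.7, 'joint_pos': [0.0314, 0.3505, 0.1614, 1.3819, 0.0, 2.413], 'ee_pos': [0.6258, 0.0197, 0.3012], 'ee_rot': [-2.9174, -1.1652, 0.0004]}
[[280.78866824 208.75514651]]
```

View pics/w1.png

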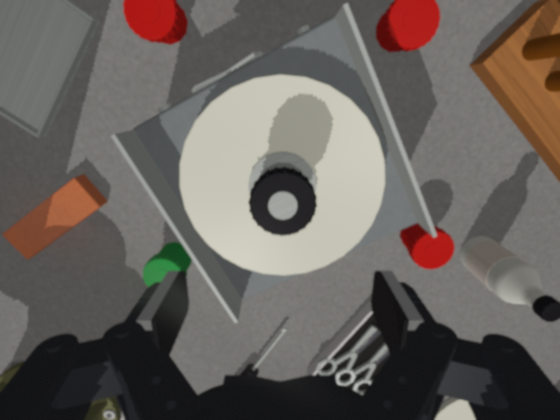

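The wrist picture shows the nut head centred at about (283,205), with a silver dot at (283,206).

Run:
```python
from h import *
s=bot.read_state()
im=get_image('wrist');c=im['color'].astype(int)
m=((c.max(2)<60)).astype(np.uint8);m[:150]=0;m[250:]=0;m[:,:235]=0;m[:,330:]=0
k=cv2.findContours(m,cv2.RETR_EXTERNAL,cv2.CHAIN_APPROX_NONE)[0];k=max(k,key=cv2.contourArea);print('head ellipse',cv2.fitEllipse(k))
d=((c.min(2)>90)).astype(np.uint8);d[:185]=0;d[225:]=0;d[:,:262]=0;d[:,304:]=0
n,_,st,ce=cv2.connectedComponentsWithStats(d);print(st[1:],ce[1:])
def circ(x,y,z,r):
    a=np.linspace(0,6.28,60);return np.c_[x+r*np.cos(a),y+r*np.sin(a),0*a+z]
from scipy.optimize import minimize
from scipy.spatial import cKDTree
kk=k[:,0].astype(float)
def f(p):
    P=np.r_[proj(im,circ(p[0],p[1],.19,.028),s),proj(im,circ(p[0],p[1],.168,.028),s)].astype(np.float32)
    h=cv2.convexHull(P);return np.mean([cv2.pointPolygonTest(h,tuple(map(float,q)),True)**2 for q in kk])
r=minimize(f,[.623,.017],method='Nelder-Mead',options=dict(xatol=1e-4,initial_simplex=[[.623,.017],[.63,.017],[.623,.024]]));print(r.x,r.fun)
p=r.x
M=R.from_rotvec(s['ee_rot']).as_matrix();print('tool mm',(M.T@(np.array([p[0],p[1],.161])-s['ee_pos'])*1000).round(1))
```

```text
head ellipse ((282.242919921875, 200.21044921875), (63.65753173828125, 65.98388671875), 174.58619689941406)
[[268 191  30  29 695]] [[282.3352518 205.1352518]]
[0.62699515 0.01902792] 4.415184416726771
tool mm [  0.4   1.3 140.2]
```

Request:
jog_arm:
  commands:
    - {"hand": 1,"x": 0,"y": 1.2,"z": 20,"rx": 0,"ry": 0,"rz": 0}
    - {"hand": 1,"x": 0,"y": 0,"z": 20,"rx": 0,"ry": 0,"rz": 0}
    - {"hand": 1,"x": 0,"y": 0,"z": 20,"rx": 0,"ry": 0,"rz": 0}
    - {"hand": 1,"x": 0,"y": 0,"z": 20,"rx": 0,"ry": 0,"rz": 0}
    - {"hand": 1,"x": 0,"y": 0,"z": 20,"rx": 0,"ry": 0,"rz": 0}
    - {"hand": 1,"x": 0,"y": 0,"z": 20,"rx": 0,"ry": 0,"rz": 0}
    - {"hand": 1,"x": 0,"y": 0,"z": 15,"rx": 0,"ry": 0,"rz": 0}
    - {"hand": 1,"x": 0,"y": 0,"z": 9,"rx": 0,"ry": 0,"rz": 0}
    - {"hand": 1,"x": 0,"y": 0,"z": 0,"rx": 0,"ry": 0,"rz": 0}

```text
time: 4.55
ee_pos: [0.6253, 0.0186, 0.155]
ee_rot: [-2.918, -1.161, 0.005]
ft_force: [-0.2, 0.2, 0.5]
width: 0.0855
gripper_force: 0.0
```

Request:
jog_arm:
  commands:
    - {"hand": 0.7,"x": 0,"y": 0,"z": 0,"rx": 0,"ry": 0,"rz": 0}
    - {"hand": 0.5,"x": 0,"y": 0,"z": 0,"rx": 0,"ry": 0,"rz": 0}
    - {"hand": 0,"x": 0,"y": 0,"z": 0,"rx": 0,"ry": 0,"rz": 0}
    - {"hand": 0,"x": 0,"y": 0,"z": 0,"rx": 0,"ry": 0,"rz": 0}
    - {"hand": 0,"x": 0,"y": 0,"z": 0,"rx": 0,"ry": 0,"rz": 0}
    - {"hand": 0,"x": 0,"y": 0,"z": 0,"rx": 0,"ry": 0,"rz": 0}
    - {"hand": 0,"x": 0,"y": 0,"z": 0,"rx": 0,"ry": 0,"rz": 0}
    - {"hand": 0,"x": 0,"y": 0,"z": 0,"rx": 0,"ry": 0,"rz": 0}
  grip_force: 40

```text
time: 5.22
ee_pos: [0.628, 0.0186, 0.159]
ee_rot: [2.918, 1.16, 0.005]
ft_force: [0.6, -0.4, 5.7]
width: 0.0546
gripper_force: 43.2
```

Request:
jog_arm:
  commands:
    - {"hand": 0,"x": 0,"y": 0,"z": -0.19,"rx": 0,"ry": 0,"rz": -0.12}
    - {"hand": 0,"x": 0,"y": 0,"z": -0.19,"rx": 0,"ry": 0,"rz": -0.12}
    - {"hand": 0,"x": 0,"y": 0,"z": -0.19,"rx": 0,"ry": 0,"rz": -0.12}
    - {"hand": 0,"x": 0,"y": 0,"z": -0.19,"rx": 0,"ry": 0,"rz": -0.12}
    - {"hand": 0,"x": 0,"y": 0,"z": -0.19,"rx": 0,"ry": 0,"rz": -0.12}
    - {"hand": 0,"x": 0,"y": 0,"z": -0.19,"rx": 0,"ry": 0,"rz": -0.12}

```text
time: 5.72
ee_pos: [0.6269, 0.019, 0.1591]
ee_rot: [-2.317, -2.122, -0.001]
ft_force: [-0.7, 0.3, 2.5]
width: 0.0553
gripper_force: 42.9
```

Run:
```python
from h import *
s=bot.read_state();print({k:np.round(v,4).tolist() for k,v in s.items() if k!='effort'})
```

```text
{'time': 5.7167, 'joint_pos': [0.0299, 0.3989, -0.0929, 1.0784, 0.0006, 1.6887], 'joint_vel': [0.0001, 0.0001, 0.0043, 0.0037, -0.0003, -1.426], 'ee_pos': [0.6269, 0.019, 0.1591], 'ee_rot': [-2.3169, -2.1216, -0.0015], 'ft_force': [-0.6513, 0.3317, 2.537], 'torque': [0.1677, 0.1094, -0.0341], 'gripper_force': 42.9173, 'width': 0.0553}
```

Request:
jog_arm:
  commands:
    - {"hand": 0,"x": 0,"y": 0,"z": -0.19,"rx": 0,"ry": 0,"rz": -0.12}
    - {"hand": 0,"x": 0,"y": 0,"z": -0.19,"rx": 0,"ry": 0,"rz": -0.12}
    - {"hand": 0,"x": 0,"y": 0,"z": -0.19,"rx": 0,"ry": 0,"rz": -0.12}
    - {"hand": 0,"x": 0,"y": 0,"z": -0.19,"rx": 0,"ry": 0,"rz": -0.12}
    - {"hand": 0,"x": 0,"y": 0,"z": -0.19,"rx": 0,"ry": 0,"rz": -0.12}
    - {"hand": 0,"x": 0,"y": 0,"z": -0.19,"rx": 0,"ry": 0,"rz": -0.12}
    - {"hand": 0,"x": 0,"y": 0,"z": -0.19,"rx": 0,"ry": 0,"rz": -0.12}
    - {"hand": 0,"x": 0,"y": 0,"z": -0.19,"rx": 0,"ry": 0,"rz": -0.12}
    - {"hand": 0,"x": 0,"y": 0,"z": -0.19,"rx": 0,"ry": 0,"rz": -0.12}
    - {"hand": 0,"x": 0,"y": 0,"z": -0.19,"rx": 0,"ry": 0,"rz": -0.12}
    - {"hand": 0,"x": 0,"y": 0,"z": -0.19,"rx": 0,"ry": 0,"rz": -0.12}
    - {"hand": 0,"x": 0,"y": 0,"z": -0.19,"rx": 0,"ry": 0,"rz": -0.12}

```text
time: 6.72
ee_pos: [0.6257, 0.0182, 0.1613]
ee_rot: [-0.344, -3.121, 0.002]
ft_force: [-4.3, -2.3, 4.5]
width: 0.0548
gripper_force: 43.0
```

Request:
jog_arm:
  commands:
    - {"hand": 0,"x": 0,"y": 0,"z": -0.19,"rx": 0,"ry": 0,"rz": -0.12}
    - {"hand": 0,"x": 0,"y": 0,"z": -0.19,"rx": 0,"ry": 0,"rz": -0.12}
    - {"hand": 0,"x": 0,"y": 0,"z": -0.19,"rx": 0,"ry": 0,"rz": -0.12}
    - {"hand": 0,"x": 0,"y": 0,"z": -0.19,"rx": 0,"ry": 0,"rz": -0.12}
    - {"hand": 0,"x": 0,"y": 0,"z": -0.19,"rx": 0,"ry": 0,"rz": -0.12}
    - {"hand": 0,"x": 0,"y": 0,"z": -0.19,"rx": 0,"ry": 0,"rz": -0.12}
    - {"hand": 0,"x": 0,"y": 0,"z": -0.19,"rx": 0,"ry": 0,"rz": -0.12}
    - {"hand": 0,"x": 0,"y": 0,"z": -0.19,"rx": 0,"ry": 0,"rz": -0.12}
    - {"hand": 0,"x": 0,"y": 0,"z": -0.19,"rx": 0,"ry": 0,"rz": -0.12}
    - {"hand": 0,"x": 0,"y": 0,"z": -0.19,"rx": 0,"ry": 0,"rz": -0.12}
    - {"hand": 0,"x": 0,"y": 0,"z": -0.19,"rx": 0,"ry": 0,"rz": -0.12}
    - {"hand": 0,"x": 0,"y": 0,"z": -0.19,"rx": 0,"ry": 0,"rz": -0.12}

```text
time: 7.72
ee_pos: [0.6259, 0.017, 0.1636]
ee_rot: [1.798, -2.573, 0.003]
ft_force: [-2.8, -4.1, 4.8]
width: 0.055
gripper_force: 43.1
```

Request:
jog_arm:
  commands:
    - {"hand": 0,"x": 0,"y": 0,"z": -0.19,"rx": 0,"ry": 0,"rz": -0.12}
    - {"hand": 0,"x": 0,"y": 0,"z": -0.19,"rx": 0,"ry": 0,"rz": -0.12}
    - {"hand": 0,"x": 0,"y": 0,"z": -0.19,"rx": 0,"ry": 0,"rz": -0.12}
    - {"hand": 0,"x": 0,"y": 0,"z": -0.19,"rx": 0,"ry": 0,"rz": -0.12}
    - {"hand": 0,"x": 0,"y": 0,"z": -0.19,"rx": 0,"ry": 0,"rz": -0.12}
    - {"hand": 0,"x": 0,"y": 0,"z": -0.19,"rx": 0,"ry": 0,"rz": -0.12}
    - {"hand": 0,"x": 0,"y": 0,"z": -0.19,"rx": 0,"ry": 0,"rz": -0.12}
    - {"hand": 0,"x": 0,"y": 0,"z": -0.19,"rx": 0,"ry": 0,"rz": -0.12}
    - {"hand": 0,"x": 0,"y": 0,"z": -0.19,"rx": 0,"ry": 0,"rz": -0.12}
    - {"hand": 0,"x": 0,"y": 0,"z": -0.19,"rx": 0,"ry": 0,"rz": -0.12}
    - {"hand": 0,"x": 0,"y": 0,"z": -0.19,"rx": 0,"ry": 0,"rz": -0.12}
    - {"hand": 0,"x": 0,"y": 0,"z": 0,"rx": 0,"ry": 0,"rz": 0}

```text
time: 8.72
ee_pos: [0.6272, 0.0175, 0.1658]
ee_rot: [2.998, -0.934, 0.003]
ft_force: [0.5, -3.2, 2.3]
width: 0.0549
gripper_force: 42.9
```

Run:
```python
from h import *
s=bot.read_state();print({k:np.round(v,4).tolist() for k,v in s.items() if k!='effort'})
```

```text
{'time': 8.7167, 'joint_pos': [0.0291, 0.395, -0.0829, 1.0918, -0.0022, -2.5085], 'joint_vel': [0.0015, -0.0006, -0.0008, -0.0042, 0.0022, 0.1836], 'ee_pos': [0.6272, 0.0175, 0.1658], 'ee_rot': [2.9978, -0.9338, 0.0029], 'ft_force': [0.5435, -3.1984, 2.3472], 'torque': [-1.0041, -0.0815, 0.0085], 'gripper_force': 42.8778, 'width': 0.0549}
```

Request:
jog_arm:
  commands:
    - {"hand": 0.7,"x": 0,"y": 0,"z": 0,"rx": 0,"ry": 0,"rz": 0}
    - {"hand": 1,"x": 0,"y": 0,"z": 0,"rx": 0,"ry": 0,"rz": 0}
    - {"hand": 1,"x": 0,"y": 0,"z": 0,"rx": 0,"ry": 0,"rz": 0}
    - {"hand": 1,"x": 0,"y": 0,"z": 0,"rx": 0,"ry": 0,"rz": 0}
    - {"hand": 1,"x": 0,"y": 0,"z": 0,"rx": 0,"ry": 0,"rz": 0}
    - {"hand": 1,"x": 0,"y": 0,"z": 0,"rx": 0,"ry": 0,"rz": 0}
    - {"hand": 1,"x": 0,"y": 0,"z": 0,"rx": 0,"ry": 0,"rz": 0.12}
    - {"hand": 1,"x": 0,"y": 0,"z": 0,"rx": 0,"ry": 0,"rz": 0.12}
    - {"hand": 1,"x": 0,"y": 0,"z": 0,"rx": 0,"ry": 0,"rz": 0.12}
    - {"hand": 1,"x": 0,"y": 0,"z": 0,"rx": 0,"ry": 0,"rz": 0.12}
    - {"hand": 1,"x": 0,"y": 0,"z": 0,"rx": 0,"ry": 0,"rz": 0.12}
    - {"hand": 1,"x": 0,"y": 0,"z": 0,"rx": 0,"ry": 0,"rz": 0.12}

```text
time: 9.72
ee_pos: [0.6268, 0.0188, 0.165]
ee_rot: [-2.47, 1.942, 0.0]
ft_force: [0.5, 0.4, -0.7]
width: 0.0854
gripper_force: 0.0
```

Request:
jog_arm:
  commands:
    - {"hand": 1,"x": 0,"y": 0,"z": 0,"rx": 0,"ry": 0,"rz": 0.12}
    - {"hand": 1,"x": 0,"y": 0,"z": 0,"rx": 0,"ry": 0,"rz": 0.12}
    - {"hand": 1,"x": 0,"y": 0,"z": 0,"rx": 0,"ry": 0,"rz": 0.12}
    - {"hand": 1,"x": 0,"y": 0,"z": 0,"rx": 0,"ry": 0,"rz": 0.12}
    - {"hand": 1,"x": 0,"y": 0,"z": 0,"rx": 0,"ry": 0,"rz": 0.12}
    - {"hand": 1,"x": 0,"y": 0,"z": 0,"rx": 0,"ry": 0,"rz": 0.12}
    - {"hand": 1,"x": 0,"y": 0,"z": 0,"rx": 0,"ry": 0,"rz": 0.12}
    - {"hand": 1,"x": 0,"y": 0,"z": 0,"rx": 0,"ry": 0,"rz": 0.12}
    - {"hand": 1,"x": 0,"y": 0,"z": 0,"rx": 0,"ry": 0,"rz": 0.12}
    - {"hand": 1,"x": 0,"y": 0,"z": 0,"rx": 0,"ry": 0,"rz": 0.12}
    - {"hand": 1,"x": 0,"y": 0,"z": 0,"rx": 0,"ry": 0,"rz": 0.12}
    - {"hand": 1,"x": 0,"y": 0,"z": 0,"rx": 0,"ry": 0,"rz": 0.12}

```text
time: 10.72
ee_pos: [0.6268, 0.0188, 0.165]
ee_rot: [0.576, -3.088, -0.0]
ft_force: [-0.9, 0.7, 0.1]
width: 0.0853
gripper_force: 0.0
```

Request:
jog_arm:
  commands:
    - {"hand": 1,"x": 0,"y": 0,"z": 0,"rx": 0,"ry": 0,"rz": 0.12}
    - {"hand": 1,"x": 0,"y": 0,"z": 0,"rx": 0,"ry": 0,"rz": 0.12}
    - {"hand": 1,"x": 0,"y": 0,"z": 0,"rx": 0,"ry": 0,"rz": 0.12}
    - {"hand": 1,"x": 0,"y": 0,"z": 0,"rx": 0,"ry": 0,"rz": 0.12}
    - {"hand": 1,"x": 0,"y": 0,"z": 0,"rx": 0,"ry": 0,"rz": 0.12}
    - {"hand": 1,"x": 0,"y": 0,"z": 0,"rx": 0,"ry": 0,"rz": 0.12}
    - {"hand": 1,"x": 0,"y": 0,"z": 0,"rx": 0,"ry": 0,"rz": 0.12}
    - {"hand": 1,"x": 0,"y": 0,"z": 0,"rx": 0,"ry": 0,"rz": 0.12}
    - {"hand": 1,"x": 0,"y": 0,"z": 0,"rx": 0,"ry": 0,"rz": 0.12}
    - {"hand": 1,"x": 0,"y": 0,"z": 0,"rx": 0,"ry": 0,"rz": 0.12}
    - {"hand": 1,"x": 0,"y": 0,"z": 0,"rx": 0,"ry": 0,"rz": 0.12}
    - {"hand": 1,"x": 0,"y": 0,"z": 0,"rx": 0,"ry": 0,"rz": 0.12}

```text
time: 11.72
ee_pos: [0.6267, 0.0188, 0.165]
ee_rot: [-1.603, -2.702, -0.0]
ft_force: [0.1, -0.7, -0.3]
width: 0.0858
gripper_force: 0.0
```

Request:
jog_arm:
  commands:
    - {"hand": 1,"x": 0,"y": 0,"z": 0,"rx": 0,"ry": 0,"rz": 0.12}
    - {"hand": 1,"x": 0,"y": 0,"z": 0,"rx": 0,"ry": 0,"rz": 0.12}
    - {"hand": 1,"x": 0,"y": 0,"z": 0,"rx": 0,"ry": 0,"rz": 0.12}
    - {"hand": 1,"x": 0,"y": 0,"z": 0,"rx": 0,"ry": 0,"rz": 0.12}
    - {"hand": 1,"x": 0,"y": 0,"z": 0,"rx": 0,"ry": 0,"rz": 0.12}
    - {"hand": 1,"x": 0,"y": 0,"z": 0,"rx": 0,"ry": 0,"rz": 0.12}
    - {"hand": 1,"x": 0,"y": 0,"z": 0,"rx": 0,"ry": 0,"rz": 0.12}
    - {"hand": 1,"x": 0,"y": 0,"z": 0,"rx": 0,"ry": 0,"rz": 0.12}
    - {"hand": 1,"x": 0,"y": 0,"z": 0,"rx": 0,"ry": 0,"rz": 0.12}
    - {"hand": 1,"x": 0,"y": 0,"z": 0,"rx": 0,"ry": 0,"rz": 0.12}
    - {"hand": 1,"x": 0,"y": 0,"z": 0,"rx": 0,"ry": 0,"rz": 0.12}
    - {"hand": 1,"x": 0,"y": 0,"z": 0,"rx": 0,"ry": 0,"rz": 0}

```text
time: 12.72
ee_pos: [0.6267, 0.0187, 0.165]
ee_rot: [-2.921, -1.156, 0.0]
ft_force: [1.1, -0.3, 0.0]
width: 0.0855
gripper_force: 0.0
```

Run:
```python
from h import *
s=bot.read_state();print({k:np.round(v,4).tolist() for k,v in s.items() if k!='effort'})
im=get_image('wrist');save(im,'w2.png');print(proj(im,[[.6265,.0186,.198],[.6265,.0186,.19]],s))
```

```text
{'time': 12.7167, 'joint_pos': [0.0298, 0.3956, -0.0837, 1.0916, 0.0001, 2.4178], 'joint_vel': [-0.0021, -0.0013, -0.0005, -0.0011, -0.0018, -0.1876], 'ee_pos': [0.6267, 0.0187, 0.165], 'ee_rot': [-2.9211, -1.1558, 0.0001], 'ft_force': [1.0933, -0.2545, 0.0285], 'torque': [0.0005, -0.0411, -0.0236], 'gripper_force': 0.0, 'width': 0.0855}
[[282.07489711 316.84409176]
 [281.92646676 304.90793206]]
```

View pics/w2.png

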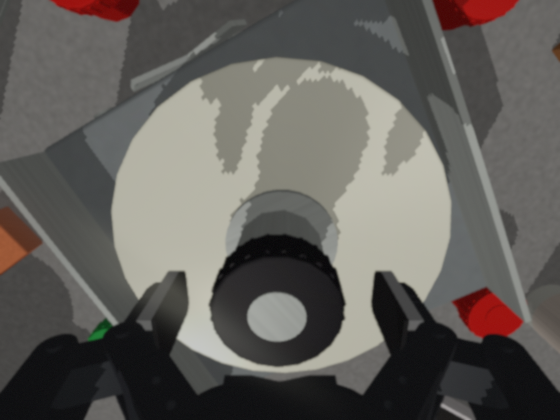

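Request:
jog_arm:
  commands:
    - {"hand": 1,"x": 0,"y": -1.5,"z": 0,"rx": 0,"ry": 0,"rz": 0}
    - {"hand": 0.7,"x": 0,"y": 0,"z": 0,"rx": 0,"ry": 0,"rz": 0}
    - {"hand": 0.5,"x": 0,"y": 0,"z": 0,"rx": 0,"ry": 0,"rz": 0}
    - {"hand": 0,"x": 0,"y": 0,"z": 0,"rx": 0,"ry": 0,"rz": 0}
    - {"hand": 0,"x": 0,"y": 0,"z": 0,"rx": 0,"ry": 0,"rz": 0}
    - {"hand": 0,"x": 0,"y": 0,"z": 0,"rx": 0,"ry": 0,"rz": 0}
    - {"hand": 0,"x": 0,"y": 0,"z": 0,"rx": 0,"ry": 0,"rz": 0}
    - {"hand": 0,"x": 0,"y": 0,"z": 0,"rx": 0,"ry": 0,"rz": 0}
  grip_force: 40

```text
time: 13.43
ee_pos: [0.6259, 0.0196, 0.1653]
ee_rot: [2.919, 1.161, 0.001]
ft_force: [0.2, -1.3, 2.3]
width: 0.055
gripper_force: 42.0
```

Request:
jog_arm:
  commands:
    - {"hand": 0,"x": 0,"y": 0,"z": -0.19,"rx": 0,"ry": 0,"rz": -0.12}
    - {"hand": 0,"x": 0,"y": 0,"z": -0.19,"rx": 0,"ry": 0,"rz": -0.12}
    - {"hand": 0,"x": 0,"y": 0,"z": -0.19,"rx": 0,"ry": 0,"rz": -0.12}
    - {"hand": 0,"x": 0,"y": 0,"z": -0.19,"rx": 0,"ry": 0,"rz": -0.12}
    - {"hand": 0,"x": 0,"y": 0,"z": -0.19,"rx": 0,"ry": 0,"rz": -0.12}
    - {"hand": 0,"x": 0,"y": 0,"z": -0.19,"rx": 0,"ry": 0,"rz": -0.12}
    - {"hand": 0,"x": 0,"y": 0,"z": -0.19,"rx": 0,"ry": 0,"rz": -0.12}
    - {"hand": 0,"x": 0,"y": 0,"z": -0.19,"rx": 0,"ry": 0,"rz": -0.12}
    - {"hand": 0,"x": 0,"y": 0,"z": -0.19,"rx": 0,"ry": 0,"rz": -0.12}
    - {"hand": 0,"x": 0,"y": 0,"z": -0.19,"rx": 0,"ry": 0,"rz": -0.12}

```text
time: 14.27
ee_pos: [0.6248, 0.0194, 0.1672]
ee_rot: [-1.746, -2.611, 0.002]
ft_force: [-3.7, -1.7, 5.5]
width: 0.0549
gripper_force: 42.1
```

Run:
```python
from h import *
s=bot.read_state();print({k:np.round(v,4).tolist() for k,v in s.items() if k!='effort'})
```

```text
{'time': 14.2667, 'joint_pos': [0.0314, 0.3921, -0.0838, 1.0964, -0.0006, 1.2105], 'joint_vel': [-0.001, -0.0019, 0.0015, 0.0047, -0.008, -1.4261], 'ee_pos': [0.6248, 0.0194, 0.1672], 'ee_rot': [-1.7463, -2.6105, 0.0022], 'ft_force': [-3.7402, -1.7206, 5.5328], 'torque': [-0.4529, 0.916, -0.0583], 'gripper_force': 42.1388, 'width': 0.0549}
```

Request:
jog_arm:
  commands:
    - {"hand": 0,"x": 0,"y": 0,"z": -0.19,"rx": 0,"ry": 0,"rz": -0.12}
    - {"hand": 0,"x": 0,"y": 0,"z": -0.19,"rx": 0,"ry": 0,"rz": -0.12}
    - {"hand": 0,"x": 0,"y": 0,"z": -0.19,"rx": 0,"ry": 0,"rz": -0.12}
    - {"hand": 0,"x": 0,"y": 0,"z": -0.19,"rx": 0,"ry": 0,"rz": -0.12}
    - {"hand": 0,"x": 0,"y": 0,"z": -0.19,"rx": 0,"ry": 0,"rz": -0.12}
    - {"hand": 0,"x": 0,"y": 0,"z": -0.19,"rx": 0,"ry": 0,"rz": -0.12}
    - {"hand": 0,"x": 0,"y": 0,"z": -0.19,"rx": 0,"ry": 0,"rz": -0.12}
    - {"hand": 0,"x": 0,"y": 0,"z": -0.19,"rx": 0,"ry": 0,"rz": -0.12}
    - {"hand": 0,"x": 0,"y": 0,"z": -0.19,"rx": 0,"ry": 0,"rz": -0.12}
    - {"hand": 0,"x": 0,"y": 0,"z": -0.19,"rx": 0,"ry": 0,"rz": -0.12}
    - {"hand": 0,"x": 0,"y": 0,"z": -0.19,"rx": 0,"ry": 0,"rz": -0.12}
    - {"hand": 0,"x": 0,"y": 0,"z": -0.19,"rx": 0,"ry": 0,"rz": -0.12}

```text
time: 15.27
ee_pos: [0.6252, 0.0178, 0.1696]
ee_rot: [0.407, -3.114, 0.006]
ft_force: [-2.8, -5.0, 4.9]
width: 0.0549
gripper_force: 42.2
```

Request:
jog_arm:
  commands:
    - {"hand": 0,"x": 0,"y": 0,"z": -0.19,"rx": 0,"ry": 0,"rz": -0.12}
    - {"hand": 0,"x": 0,"y": 0,"z": -0.19,"rx": 0,"ry": 0,"rz": -0.12}
    - {"hand": 0,"x": 0,"y": 0,"z": -0.19,"rx": 0,"ry": 0,"rz": -0.12}
    - {"hand": 0,"x": 0,"y": 0,"z": -0.19,"rx": 0,"ry": 0,"rz": -0.12}
    - {"hand": 0,"x": 0,"y": 0,"z": -0.19,"rx": 0,"ry": 0,"rz": -0.12}
    - {"hand": 0,"x": 0,"y": 0,"z": -0.19,"rx": 0,"ry": 0,"rz": -0.12}
    - {"hand": 0,"x": 0,"y": 0,"z": -0.19,"rx": 0,"ry": 0,"rz": -0.12}
    - {"hand": 0,"x": 0,"y": 0,"z": -0.19,"rx": 0,"ry": 0,"rz": -0.12}
    - {"hand": 0,"x": 0,"y": 0,"z": -0.19,"rx": 0,"ry": 0,"rz": -0.12}
    - {"hand": 0,"x": 0,"y": 0,"z": -0.19,"rx": 0,"ry": 0,"rz": -0.12}
    - {"hand": 0,"x": 0,"y": 0,"z": -0.19,"rx": 0,"ry": 0,"rz": -0.12}
    - {"hand": 0,"x": 0,"y": 0,"z": -0.19,"rx": 0,"ry": 0,"rz": -0.12}

```text
time: 16.27
ee_pos: [0.6263, 0.0181, 0.1719]
ee_rot: [2.359, -2.072, 0.005]
ft_force: [0.6, -4.6, 2.6]
width: 0.0548
gripper_force: 42.0
```

Request:
jog_arm:
  commands:
    - {"hand": 0,"x": 0,"y": 0,"z": -0.19,"rx": 0,"ry": 0,"rz": -0.12}
    - {"hand": 0,"x": 0,"y": 0,"z": -0.19,"rx": 0,"ry": 0,"rz": -0.12}
    - {"hand": 0,"x": 0,"y": 0,"z": -0.19,"rx": 0,"ry": 0,"rz": -0.12}
    - {"hand": 0,"x": 0,"y": 0,"z": -0.19,"rx": 0,"ry": 0,"rz": -0.12}
    - {"hand": 0,"x": 0,"y": 0,"z": -0.19,"rx": 0,"ry": 0,"rz": -0.12}
    - {"hand": 0,"x": 0,"y": 0,"z": -0.19,"rx": 0,"ry": 0,"rz": -0.12}
    - {"hand": 0,"x": 0,"y": 0,"z": -0.19,"rx": 0,"ry": 0,"rz": -0.12}
    - {"hand": 0,"x": 0,"y": 0,"z": -0.19,"rx": 0,"ry": 0,"rz": -0.12}
    - {"hand": 0,"x": 0,"y": 0,"z": -0.19,"rx": 0,"ry": 0,"rz": -0.12}
    - {"hand": 0,"x": 0,"y": 0,"z": -0.19,"rx": 0,"ry": 0,"rz": -0.12}
    - {"hand": 0,"x": 0,"y": 0,"z": 0,"rx": 0,"ry": 0,"rz": 0}

```text
time: 17.18
ee_pos: [0.6265, 0.0193, 0.1738]
ee_rot: [3.118, -0.382, 0.003]
ft_force: [1.3, -1.5, 2.1]
width: 0.0549
gripper_force: 42.0
```

Run:
```python
from h import *
s=bot.read_state();print({k:np.round(v,4).tolist() for k,v in s.items() if k!='effort'})
```

```text
{'time': 17.1833, 'joint_pos': [0.0312, 0.3889, -0.0731, 1.1074, -0.0009, -2.8668], 'joint_vel': [0.0021, 0.0023, 0.001, -0.0062, 0.0013, 0.1843], 'ee_pos': [0.6265, 0.0193, 0.1738], 'ee_rot': [3.1177, -0.3816, 0.0025], 'ft_force': [1.3287, -1.4893, 2.0839], 'torque': [-0.5194, -0.472, 0.0491], 'gripper_force': 42.0229, 'width': 0.0549}
```

Request:
jog_arm:
  commands:
    - {"hand": 0,"x": 0,"y": 0,"z": -0.5,"rx": 0,"ry": 0,"rz": 0}
    - {"hand": 0,"x": 0,"y": 0,"z": -0.5,"rx": 0,"ry": 0,"rz": 0}
    - {"hand": 0,"x": 0,"y": 0,"z": 0,"rx": 0,"ry": 0,"rz": 0}

```text
time: 17.43
ee_pos: [0.6261, 0.0193, 0.174]
ee_rot: [3.117, -0.389, 0.001]
ft_force: [4.0, -3.4, -3.7]
width: 0.0551
gripper_force: 43.0
```

Request:
jog_arm:
  commands:
    - {"hand": 0,"x": 0,"y": 0,"z": -0.5,"rx": 0,"ry": 0,"rz": 0}
    - {"hand": 0,"x": 0,"y": 0,"z": 0,"rx": 0,"ry": 0,"rz": 0}

```text
time: 17.6
ee_pos: [0.626, 0.0193, 0.1744]
ee_rot: [3.116, -0.389, 0.0]
ft_force: [4.3, -2.9, -5.3]
width: 0.0547
gripper_force: 43.3
```

The lift still meets some resistance, so I'll back off and regrasp for a further part turn.

Request:
jog_arm:
  commands:
    - {"hand": 0,"x": 0,"y": 0,"z": 1,"rx": 0,"ry": 0,"rz": 0}
    - {"hand": 0,"x": 0,"y": 0,"z": 0,"rx": 0,"ry": 0,"rz": 0}
    - {"hand": 0.6,"x": 0,"y": 0,"z": 0,"rx": 0,"ry": 0,"rz": 0}
    - {"hand": 0.8,"x": 0,"y": 0,"z": 0,"rx": 0,"ry": 0,"rz": 0}
    - {"hand": 1,"x": 0,"y": 0,"z": 0,"rx": 0,"ry": 0,"rz": 0}
    - {"hand": 1,"x": 0,"y": 0,"z": 0,"rx": 0,"ry": 0,"rz": 0}
    - {"hand": 1,"x": 0,"y": 0,"z": 0,"rx": 0,"ry": 0,"rz": 0}
    - {"hand": 1,"x": 0,"y": 0,"z": 0,"rx": 0,"ry": 0,"rz": 0}

```text
time: 18.27
ee_pos: [0.6254, 0.0201, 0.1739]
ee_rot: [-3.117, 0.386, 0.001]
ft_force: [0.1, 0.0, -0.5]
width: 0.0852
gripper_force: 0.0
```

Request:
jog_arm:
  commands:
    - {"hand": 1,"x": 0,"y": 0,"z": 0,"rx": 0,"ry": 0,"rz": 0.12}
    - {"hand": 1,"x": 0,"y": 0,"z": 0,"rx": 0,"ry": 0,"rz": 0.12}
    - {"hand": 1,"x": 0,"y": 0,"z": 0,"rx": 0,"ry": 0,"rz": 0.12}
    - {"hand": 1,"x": 0,"y": 0,"z": 0,"rx": 0,"ry": 0,"rz": 0.12}
    - {"hand": 1,"x": 0,"y": 0,"z": 0,"rx": 0,"ry": 0,"rz": 0.12}
    - {"hand": 1,"x": 0,"y": 0,"z": 0,"rx": 0,"ry": 0,"rz": 0.12}
    - {"hand": 1,"x": 0,"y": 0,"z": 0,"rx": 0,"ry": 0,"rz": 0.12}
    - {"hand": 1,"x": 0,"y": 0,"z": 0,"rx": 0,"ry": 0,"rz": 0.12}
    - {"hand": 1,"x": 0,"y": 0,"z": 0,"rx": 0,"ry": 0,"rz": 0.12}
    - {"hand": 1,"x": 0,"y": 0,"z": 0,"rx": 0,"ry": 0,"rz": 0.12}
    - {"hand": 1,"x": 0,"y": 0,"z": 0,"rx": 0,"ry": 0,"rz": 0.12}
    - {"hand": 1,"x": 0,"y": 0,"z": 0,"rx": 0,"ry": 0,"rz": 0.12}

```text
time: 19.27
ee_pos: [0.6256, 0.0199, 0.1739]
ee_rot: [2.082, -2.352, -0.001]
ft_force: [0.1, -0.4, -0.1]
width: 0.0856
gripper_force: 0.0
```

Request:
jog_arm:
  commands:
    - {"hand": 1,"x": 0,"y": 0,"z": 0,"rx": 0,"ry": 0,"rz": 0.12}
    - {"hand": 1,"x": 0,"y": 0,"z": 0,"rx": 0,"ry": 0,"rz": 0.12}
    - {"hand": 1,"x": 0,"y": 0,"z": 0,"rx": 0,"ry": 0,"rz": 0.12}
    - {"hand": 1,"x": 0,"y": 0,"z": 0,"rx": 0,"ry": 0,"rz": 0.12}
    - {"hand": 1,"x": 0,"y": 0,"z": 0,"rx": 0,"ry": 0,"rz": 0.12}
    - {"hand": 1,"x": 0,"y": 0,"z": 0,"rx": 0,"ry": 0,"rz": 0.12}
    - {"hand": 1,"x": 0,"y": 0,"z": 0,"rx": 0,"ry": 0,"rz": 0.12}
    - {"hand": 1,"x": 0,"y": 0,"z": 0,"rx": 0,"ry": 0,"rz": 0.12}
    - {"hand": 1,"x": 0,"y": 0,"z": 0,"rx": 0,"ry": 0,"rz": 0.12}
    - {"hand": 1,"x": 0,"y": 0,"z": 0,"rx": 0,"ry": 0,"rz": 0.12}
    - {"hand": 1,"x": 0,"y": 0,"z": 0,"rx": 0,"ry": 0,"rz": 0.12}
    - {"hand": 1,"x": 0,"y": 0,"z": 0,"rx": 0,"ry": 0,"rz": 0}

```text
time: 20.27
ee_pos: [0.6256, 0.0199, 0.1739]
ee_rot: [0.208, -3.134, -0.001]
ft_force: [0.2, -0.2, -0.4]
width: 0.0853
gripper_force: 0.0
```

Run:
```python
from h import *
s=bot.read_state();print({k:np.round(v,4).tolist() for k,v in s.items() if k!='effort'})
im=get_image('wrist');save(im,'w3.png');print(proj(im,[[.6265,.0186,z] for z in (.20,.203,.206,.209)],s))
```

```text
{'time': 20.2667, 'joint_pos': [0.0317, 0.3887, -0.073, 1.1094, 0.0003, -0.1006], 'joint_vel': [0.0005, 0.0007, 0.0022, -0.0005, 0.0003, -0.1843], 'ee_pos': [0.6256, 0.0199, 0.1739], 'ee_rot': [0.2076, -3.1344, -0.0005], 'ft_force': [0.1805, -0.1981, -0.3645], 'torque': [0.0578, -0.0167, 0.0093], 'gripper_force': 0.0, 'width': 0.0853}
[[272.453898   304.5092128 ]
 [272.30707231 308.87102969]
 [272.15408105 313.41711453]
 [271.99453264 318.15924802]]
```

View pics/w3.png

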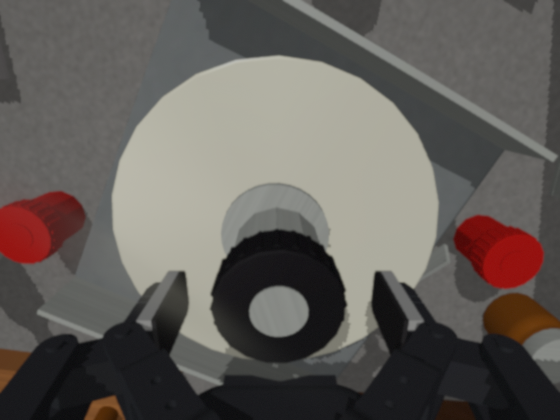

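Request:
jog_arm:
  commands:
    - {"hand": 0.7,"x": 0,"y": -0.5,"z": 0,"rx": 0,"ry": 0,"rz": 0}
    - {"hand": 0.5,"x": 0,"y": 0,"z": 0,"rx": 0,"ry": 0,"rz": 0}
    - {"hand": 0,"x": 0,"y": 0,"z": 0,"rx": 0,"ry": 0,"rz": 0}
    - {"hand": 0,"x": 0,"y": 0,"z": 0,"rx": 0,"ry": 0,"rz": 0}
    - {"hand": 0,"x": 0,"y": 0,"z": 0,"rx": 0,"ry": 0,"rz": 0}
    - {"hand": 0,"x": 0,"y": 0,"z": 0,"rx": 0,"ry": 0,"rz": 0}
    - {"hand": 0,"x": 0,"y": 0,"z": 0,"rx": 0,"ry": 0,"rz": 0}
  grip_force: 40

```text
time: 20.9
ee_pos: [0.6259, 0.0193, 0.1742]
ee_rot: [-0.213, 3.134, 0.0]
ft_force: [-1.0, 1.5, 2.5]
width: 0.0551
gripper_force: 42.0
```

Request:
jog_arm:
  commands:
    - {"hand": 0,"x": 0,"y": 0,"z": -0.19,"rx": 0,"ry": 0,"rz": -0.12}
    - {"hand": 0,"x": 0,"y": 0,"z": -0.19,"rx": 0,"ry": 0,"rz": -0.12}
    - {"hand": 0,"x": 0,"y": 0,"z": -0.19,"rx": 0,"ry": 0,"rz": -0.12}
    - {"hand": 0,"x": 0,"y": 0,"z": -0.19,"rx": 0,"ry": 0,"rz": -0.12}
    - {"hand": 0,"x": 0,"y": 0,"z": -0.19,"rx": 0,"ry": 0,"rz": -0.12}
    - {"hand": 0,"x": 0,"y": 0,"z": -0.19,"rx": 0,"ry": 0,"rz": -0.12}
    - {"hand": 0,"x": 0,"y": 0,"z": 0,"rx": 0,"ry": 0,"rz": 0}

```text
time: 21.48
ee_pos: [0.626, 0.0191, 0.1754]
ee_rot: [-1.307, 2.856, -0.001]
ft_force: [-0.8, -0.6, 3.1]
width: 0.0551
gripper_force: 42.0
```

Request:
jog_arm:
  commands:
    - {"hand": 0,"x": 0,"y": 0,"z": -0.19,"rx": 0,"ry": 0,"rz": -0.12}
    - {"hand": 0,"x": 0,"y": 0,"z": -0.19,"rx": 0,"ry": 0,"rz": -0.12}
    - {"hand": 0,"x": 0,"y": 0,"z": -0.19,"rx": 0,"ry": 0,"rz": -0.12}
    - {"hand": 0,"x": 0,"y": 0,"z": -0.19,"rx": 0,"ry": 0,"rz": -0.12}
    - {"hand": 0,"x": 0,"y": 0,"z": -0.19,"rx": 0,"ry": 0,"rz": -0.12}
    - {"hand": 0,"x": 0,"y": 0,"z": -0.19,"rx": 0,"ry": 0,"rz": -0.12}
    - {"hand": 0,"x": 0,"y": 0,"z": 0,"rx": 0,"ry": 0,"rz": 0}
    - {"hand": 0,"x": 0,"y": 0,"z": -0.7,"rx": 0,"ry": 0,"rz": 0}
    - {"hand": 0,"x": 0,"y": 0,"z": 0,"rx": 0,"ry": 0,"rz": 0}

```text
time: 22.23
ee_pos: [0.626, 0.019, 0.1767]
ee_rot: [2.221, -2.221, 0.001]
ft_force: [0.6, -0.3, 0.9]
width: 0.0547
gripper_force: 42.4
```

Request:
jog_arm:
  commands:
    - {"hand": 0,"x": 0,"y": 0,"z": -0.5,"rx": 0,"ry": 0,"rz": 0}
    - {"hand": 0,"x": 0,"y": 0,"z": 0,"rx": 0,"ry": 0,"rz": 0}

```text
time: 22.4
ee_pos: [0.6257, 0.019, 0.1769]
ee_rot: [2.224, -2.218, -0.0]
ft_force: [1.9, -1.3, -2.9]
width: 0.0548
gripper_force: 42.6
```

Request:
jog_arm:
  commands:
    - {"hand": 0,"x": 0,"y": 0,"z": -0.19,"rx": 0,"ry": 0,"rz": -0.12}
    - {"hand": 0,"x": 0,"y": 0,"z": -0.19,"rx": 0,"ry": 0,"rz": -0.12}
    - {"hand": 0,"x": 0,"y": 0,"z": -0.19,"rx": 0,"ry": 0,"rz": -0.12}
    - {"hand": 0,"x": 0,"y": 0,"z": -0.19,"rx": 0,"ry": 0,"rz": -0.12}
    - {"hand": 0,"x": 0,"y": 0,"z": 0,"rx": 0,"ry": 0,"rz": 0}

```text
time: 22.82
ee_pos: [0.6254, 0.0189, 0.1777]
ee_rot: [2.69, -1.621, -0.001]
ft_force: [1.2, -1.8, -2.0]
width: 0.0551
gripper_force: 42.7
```

Request:
jog_arm:
  commands:
    - {"hand": 0,"x": 0,"y": 0,"z": -0.19,"rx": 0,"ry": 0,"rz": -0.12}
    - {"hand": 0,"x": 0,"y": 0,"z": -0.19,"rx": 0,"ry": 0,"rz": -0.12}
    - {"hand": 0,"x": 0,"y": 0,"z": -0.19,"rx": 0,"ry": 0,"rz": -0.12}
    - {"hand": 0,"x": 0,"y": 0,"z": -0.19,"rx": 0,"ry": 0,"rz": -0.12}
    - {"hand": 0,"x": 0,"y": 0,"z": 0,"rx": 0,"ry": 0,"rz": 0}

```text
time: 23.23
ee_pos: [0.6253, 0.0186, 0.1785]
ee_rot: [2.996, -0.94, -0.001]
ft_force: [0.4, -3.3, -3.1]
width: 0.055
gripper_force: 42.7
```

Run:
```python
from h import *
for i in range(3):
    s=bot.read_state();get_image('wrist')
    print({k:np.round(v,4).tolist() for k,v in s.items() if k not in('effort','joint_vel')})
```

```text
{'time': 23.2333, 'joint_pos': [0.0304, 0.3864, -0.0657, 1.1198, -0.0012, -2.5034], 'ee_pos': [0.6253, 0.0186, 0.1785], 'ee_rot': [2.9962, -0.9397, -0.0011], 'ft_force': [0.4119, -3.2796, -3.1321], 'torque': [-0.9013, 0.0456, -0.034], 'gripper_force': 42.6758, 'width': 0.055}
{'time': 23.2833, 'joint_pos': [0.0304, 0.3864, -0.0657, 1.1197, -0.0012, -2.4988], 'ee_pos': [0.6254, 0.0186, 0.1785], 'ee_rot': [2.9941, -0.9465, -0.0009], 'ft_force': [-0.2485, -2.8033, -2.4809], 'torque': [-1.0205, 0.0891, -0.035], 'gripper_force': 42.6722, 'width': 0.0551}
{'time': 23.3333, 'joint_pos': [0.0304, 0.3865, -0.0657, 1.1197, -0.0012, -2.4985], 'ee_pos': [0.6254, 0.0186, 0.1785], 'ee_rot': [2.9939, -0.947, -0.0009], 'ft_force': [-0.8929, -3.8882, -3.5592], 'torque': [-1.0789, 0.0689, 0.0221], 'gripper_force': 42.672, 'width': 0.0551}
```

Request:
jog_arm:
  commands:
    - {"hand": 0,"x": 0,"y": 0,"z": -0.5,"rx": 0,"ry": 0,"rz": 0}
    - {"hand": 0,"x": 0,"y": 0,"z": -0.5,"rx": 0,"ry": 0,"rz": 0}
    - {"hand": 0,"x": 0,"y": 0,"z": 0,"rx": 0,"ry": 0,"rz": 0}
    - {"hand": 0,"x": 0,"y": 0,"z": 0,"rx": 0,"ry": 0,"rz": 0}

```text
time: 23.72
ee_pos: [0.6253, 0.0186, 0.1793]
ee_rot: [2.995, -0.942, -0.001]
ft_force: [-0.3, -5.1, -4.7]
width: 0.0548
gripper_force: 43.3
```

Request:
jog_arm:
  commands:
    - {"hand": 0,"x": 0.5,"y": 0.7,"z": 0,"rx": 0,"ry": 0,"rz": 0}
    - {"hand": 0,"x": 0,"y": 0,"z": 0,"rx": 0,"ry": 0,"rz": 0}
    - {"hand": 0,"x": 0,"y": 0,"z": 0,"rx": 0,"ry": 0,"rz": 0}

```text
time: 23.97
ee_pos: [0.6255, 0.0184, 0.1796]
ee_rot: [2.998, -0.94, -0.001]
ft_force: [-0.3, -3.2, -4.1]
width: 0.0548
gripper_force: 43.3
```

Run:
```python
from h import *
s=bot.read_state();im=get_image('scene');print(s['torque'],s['ft_force'])
p=proj(im,[.6263,.0187,.17])[0].astype(int);print(p)
save({'color':cv2.resize(im['color'][p[1]-60:p[1]+60,p[0]-80:p[0]+80],None,fx=5,fy=5,interpolation=cv2.INTER_CUBIC)},'s2.png')
```

```text
[-0.84740376  0.16013192  0.00821605] [-0.26601674 -3.20148651 -4.12106201]
[302 196]
```

View pics/s2.png

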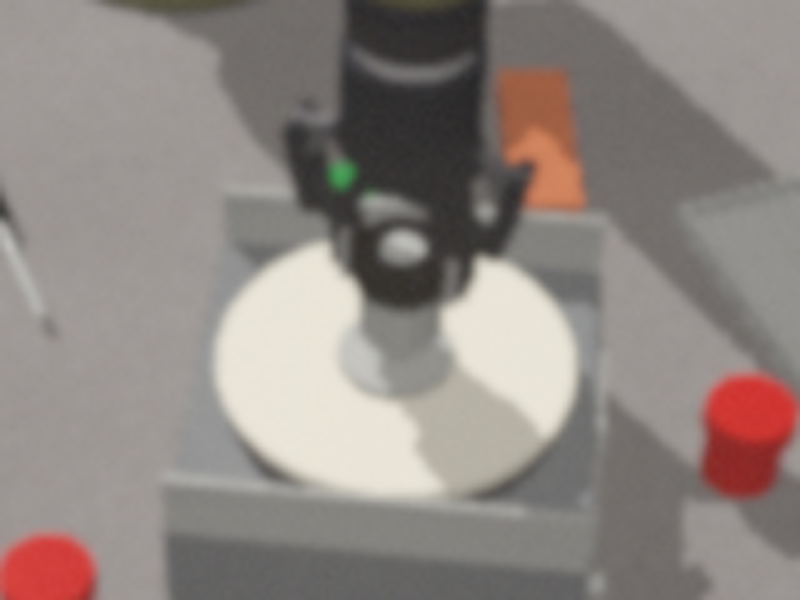

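Request:
jog_arm:
  commands:
    - {"hand": 0,"x": 0.3,"y": 0.4,"z": 0,"rx": 0,"ry": 0,"rz": 0}
    - {"hand": 0,"x": 0,"y": 0,"z": 0,"rx": 0,"ry": 0,"rz": -0.12}
    - {"hand": 0,"x": 0,"y": 0,"z": 0,"rx": 0,"ry": 0,"rz": -0.12}
    - {"hand": 0,"x": 0,"y": 0,"z": 0,"rx": 0,"ry": 0,"rz": -0.12}
    - {"hand": 0,"x": 0,"y": 0,"z": 0,"rx": 0,"ry": 0,"rz": -0.12}
    - {"hand": 0,"x": 0,"y": 0,"z": 0,"rx": 0,"ry": 0,"rz": 0}
    - {"hand": 0,"x": 0,"y": 0,"z": 0,"rx": 0,"ry": 0,"rz": 0}

```text
time: 24.6
ee_pos: [0.6262, 0.018, 0.1803]
ee_rot: [-3.135, 0.204, -0.001]
ft_force: [-0.8, -2.5, -2.5]
width: 0.0549
gripper_force: 43.3
```

Request:
jog_arm:
  commands:
    - {"hand": 0,"x": 0,"y": 0,"z": -0.5,"rx": 0,"ry": 0,"rz": 0}
    - {"hand": 0,"x": 0,"y": 0,"z": -0.5,"rx": 0,"ry": 0,"rz": 0}
    - {"hand": 0,"x": 0,"y": 0,"z": 0,"rx": 0,"ry": 0,"rz": 0}
    - {"hand": 0,"x": 0,"y": 0,"z": 0,"rx": 0,"ry": 0,"rz": 0}

```text
time: 24.93
ee_pos: [0.626, 0.018, 0.1811]
ee_rot: [-3.135, 0.2, -0.0]
ft_force: [-0.4, -2.1, -2.4]
width: 0.055
gripper_force: 43.3
```

The last 1 mm of lift added no force, so the nut is free; I'll lift it off.

Request:
jog_arm:
  commands:
    - {"hand": 0,"x": 0,"y": 0,"z": -0.7,"rx": 0,"ry": 0,"rz": 0}
    - {"hand": 0,"x": 0,"y": 0,"z": -0.7,"rx": 0,"ry": 0,"rz": 0}
    - {"hand": 0,"x": 0,"y": 0,"z": -0.7,"rx": 0,"ry": 0,"rz": 0}
    - {"hand": 0,"x": 0,"y": 0,"z": 0,"rx": 0,"ry": 0,"rz": 0}

```text
time: 25.27
ee_pos: [0.6261, 0.0183, 0.1835]
ee_rot: [-3.134, 0.198, -0.001]
ft_force: [-1.2, -0.1, -1.4]
width: 0.0548
gripper_force: 43.3
```

Request:
jog_arm:
  commands:
    - {"hand": 0,"x": 0,"y": 0,"z": -2,"rx": 0,"ry": 0,"rz": 0}
    - {"hand": 0,"x": 0,"y": 0,"z": -3,"rx": 0,"ry": 0,"rz": 0}
    - {"hand": 0,"x": 0,"y": 0,"z": -3,"rx": 0,"ry": 0,"rz": 0}
    - {"hand": 0,"x": 0,"y": 0,"z": -4,"rx": 0,"ry": 0,"rz": 0}
    - {"hand": 0,"x": 0,"y": 0,"z": -6,"rx": 0,"ry": 0,"rz": 0}
    - {"hand": 0,"x": 0,"y": 0,"z": -8,"rx": 0,"ry": 0,"rz": 0}
    - {"hand": 0,"x": 0,"y": 0,"z": -10,"rx": 0,"ry": 0,"rz": 0}
    - {"hand": 0,"x": 0,"y": 0,"z": -12,"rx": 0,"ry": 0,"rz": 0}
    - {"hand": 0,"x": 0,"y": 0,"z": -12,"rx": 0,"ry": 0,"rz": 0}
    - {"hand": 0,"x": 0,"y": 0,"z": 0,"rx": 0,"ry": 0,"rz": 0}

```text
time: 26.1
ee_pos: [0.6275, 0.018, 0.2467]
ee_rot: [-3.135, 0.198, -0.008]
ft_force: [0.5, 0.3, -1.6]
width: 0.0545
gripper_force: 43.4
```

Request:
jog_arm:
  commands:
    - {"hand": 0,"x": -6,"y": -12,"z": 0,"rx": 0,"ry": 0,"rz": 0}
    - {"hand": 0,"x": -15,"y": -29,"z": 0,"rx": 0,"ry": 0,"rz": 0}
    - {"hand": 0,"x": -15,"y": -29,"z": 0,"rx": 0,"ry": 0,"rz": 0}
    - {"hand": 0,"x": -15,"y": -29,"z": 0,"rx": 0,"ry": 0,"rz": 0}
    - {"hand": 0,"x": -15,"y": -29,"z": 0,"rx": 0,"ry": 0,"rz": 0}
    - {"hand": 0,"x": -15,"y": -29,"z": 0,"rx": 0,"ry": 0,"rz": 0}
    - {"hand": 0,"x": -15,"y": -29,"z": 0,"rx": 0,"ry": 0,"rz": 0}
    - {"hand": 0,"x": -15,"y": -29,"z": 0,"rx": 0,"ry": 0,"rz": 0}
    - {"hand": 0,"x": -15,"y": -29,"z": 0,"rx": 0,"ry": 0,"rz": 0}
    - {"hand": 0,"x": -15,"y": -29,"z": 0,"rx": 0,"ry": 0,"rz": 0}
    - {"hand": 0,"x": -15,"y": -29,"z": 0,"rx": 0,"ry": 0,"rz": 0}
    - {"hand": 0,"x": -6,"y": -15,"z": 0,"rx": 0,"ry": 0,"rz": 0}

```text
time: 27.1
ee_pos: [0.5026, 0.3563, 0.2425]
ee_rot: [-3.135, 0.193, 0.003]
ft_force: [0.5, 0.1, -2.8]
width: 0.055
gripper_force: 43.5
```

Request:
jog_arm:
  commands:
    - {"hand": 0,"x": 0,"y": 0,"z": 0,"rx": 0,"ry": 0,"rz": 0}
    - {"hand": 0,"x": 0,"y": 0,"z": 0,"rx": 0,"ry": 0,"rz": 0}
    - {"hand": 0,"x": 0,"y": 0,"z": 0,"rx": 0,"ry": 0,"rz": 0}

```text
time: 27.35
ee_pos: [0.505, 0.3521, 0.2427]
ee_rot: [3.134, -0.199, -0.0]
ft_force: [-0.3, -0.1, -2.2]
width: 0.0552
gripper_force: 43.6
```

Run:
```python
from h import *
s=bot.read_state();im=get_image('wrist');print({k:np.round(v,4).tolist() for k,v in s.items() if k not in('effort','joint_vel')})
save(im,'w4.png')
```

```text
{'time': 27.35, 'joint_pos': [0.6092, 0.3404, 0.0159, 1.2472, -0.0006, -2.4058], 'ee_pos': [0.505, 0.3521, 0.2427], 'ee_rot': [3.1343, -0.1985, -0.0005], 'ft_force': [-0.3209, -0.1443, -2.2436], 'torque': [-0.0259, 0.01, 0.0282], 'gripper_force': 43.5719, 'width': 0.0552}
```

View pics/w4.png

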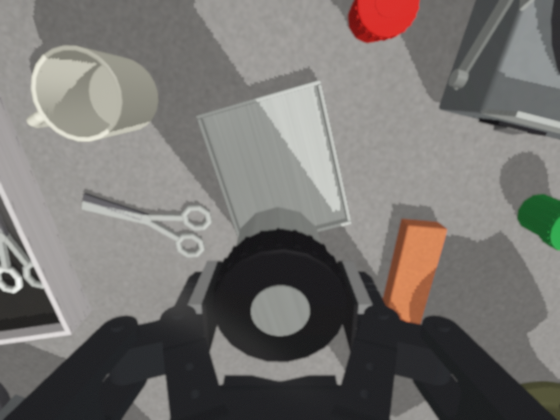

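Run:
```python
from h import *
s=bot.read_state();im=get_image('wrist')
c=ray(im,[[199,117],[319,83],[350,221]],.018,s);print(c.round(3).tolist(),(c[0]+c[2])/2,np.linalg.norm(c[0]-c[1]),np.linalg.norm(c[2]-c[1]))
```

```text
[[0.578, 0.433, 0.018], [0.596, 0.299, 0.018], [0.435, 0.276, 0.018]] [0.50643001 0.35430995 0.018     ] 0.13495622816683306 0.16334532429170368
```

Request:
jog_arm:
  commands:
    - {"hand": 0,"x": 0,"y": -1,"z": 12,"rx": 0,"ry": 0,"rz": 0}
    - {"hand": 0,"x": 0,"y": -1,"z": 25,"rx": 0,"ry": 0,"rz": 0}
    - {"hand": 0,"x": 0,"y": 0,"z": 30,"rx": 0,"ry": 0,"rz": 0}
    - {"hand": 0,"x": 0,"y": 0,"z": 30,"rx": 0,"ry": 0,"rz": 0}
    - {"hand": 0,"x": 0,"y": 0,"z": 30,"rx": 0,"ry": 0,"rz": 0}
    - {"hand": 0,"x": 0,"y": 0,"z": 25,"rx": 0,"ry": 0,"rz": 0}
    - {"hand": 0,"x": 0,"y": 0,"z": 20,"rx": 0,"ry": 0,"rz": 0}
    - {"hand": 0,"x": 0,"y": 0,"z": 14,"rx": 0,"ry": 0,"rz": 0}
    - {"hand": 0,"x": 0,"y": 0,"z": 8,"rx": 0,"ry": 0,"rz": 0}
    - {"hand": 0,"x": 0,"y": 0,"z": 4,"rx": 0,"ry": 0,"rz": 0}
    - {"hand": 0,"x": 0,"y": 0,"z": 0,"rx": 0,"ry": 0,"rz": 0}
    - {"hand": 0,"x": 0,"y": 0,"z": 0,"rx": 0,"ry": 0,"rz": 0}

```text
time: 28.45
ee_pos: [0.5061, 0.3548, 0.0459]
ee_rot: [-3.135, 0.199, -0.002]
ft_force: [-0.2, 0.9, -2.3]
width: 0.0548
gripper_force: 43.6
```

Request:
jog_arm:
  commands:
    - {"hand": 0,"x": 0,"y": 0,"z": 1.5,"rx": 0,"ry": 0,"rz": 0}
    - {"hand": 0,"x": 0,"y": 0,"z": 1,"rx": 0,"ry": 0,"rz": 0}
    - {"hand": 0,"x": 0,"y": 0,"z": 1,"rx": 0,"ry": 0,"rz": 0}
    - {"hand": 0,"x": 0,"y": 0,"z": 1,"rx": 0,"ry": 0,"rz": 0}
    - {"hand": 0,"x": 0,"y": 0,"z": 0,"rx": 0,"ry": 0,"rz": 0}

```text
time: 28.87
ee_pos: [0.5053, 0.3548, 0.0406]
ee_rot: [-3.135, 0.198, -0.0]
ft_force: [-0.5, 0.4, -2.9]
width: 0.0551
gripper_force: 43.6
```

Request:
jog_arm:
  commands:
    - {"hand": 0,"x": 0,"y": 0,"z": 1.5,"rx": 0,"ry": 0,"rz": 0}
    - {"hand": 0,"x": 0,"y": 0,"z": 1.5,"rx": 0,"ry": 0,"rz": 0}
    - {"hand": 0,"x": 0,"y": 0,"z": 1,"rx": 0,"ry": 0,"rz": 0}
    - {"hand": 0,"x": 0,"y": 0,"z": 1,"rx": 0,"ry": 0,"rz": 0}
    - {"hand": 0,"x": 0,"y": 0,"z": 0,"rx": 0,"ry": 0,"rz": 0}

```text
time: 29.28
ee_pos: [0.5052, 0.3546, 0.0352]
ee_rot: [3.135, -0.198, -0.001]
ft_force: [-0.6, -0.4, -1.2]
width: 0.0548
gripper_force: 43.6
```

Request:
jog_arm:
  commands:
    - {"hand": 0,"x": 0,"y": 0,"z": 0.7,"rx": 0,"ry": 0,"rz": 0}
    - {"hand": 0,"x": 0,"y": 0,"z": 0.7,"rx": 0,"ry": 0,"rz": 0}
    - {"hand": 0,"x": 0,"y": 0,"z": 0,"rx": 0,"ry": 0,"rz": 0}

```text
time: 29.53
ee_pos: [0.5053, 0.3547, 0.034]
ee_rot: [3.135, -0.198, -0.0]
ft_force: [1.2, 0.7, -2.6]
width: 0.0551
gripper_force: 43.6
```

Request:
jog_arm:
  commands:
    - {"hand": 0,"x": 0,"y": 0,"z": 0.7,"rx": 0,"ry": 0,"rz": 0}
    - {"hand": 0,"x": 0,"y": 0,"z": 0.7,"rx": 0,"ry": 0,"rz": 0}
    - {"hand": 0,"x": 0,"y": 0,"z": 0,"rx": 0,"ry": 0,"rz": 0}

```text
time: 29.78
ee_pos: [0.5055, 0.3549, 0.0334]
ee_rot: [-3.135, 0.198, -0.001]
ft_force: [-1.2, -1.8, 3.9]
width: 0.0553
gripper_force: 44.0
```

Request:
jog_arm:
  commands:
    - {"hand": 0,"x": 0,"y": 0,"z": 0.7,"rx": 0,"ry": 0,"rz": 0}
    - {"hand": 0,"x": 0,"y": 0,"z": 0,"rx": 0,"ry": 0,"rz": 0}
    - {"hand": 0,"x": 0,"y": 0,"z": 0,"rx": 0,"ry": 0,"rz": 0}

```text
time: 30.03
ee_pos: [0.5056, 0.3549, 0.0333]
ee_rot: [-3.135, 0.198, -0.001]
ft_force: [-2.7, -1.7, 8.6]
width: 0.0548
gripper_force: 44.5
```

Contact: fz went from about −2.6 N to +8.6 N. I'll ease off slightly, release, retreat and look.

Request:
jog_arm:
  commands:
    - {"hand": 0,"x": 0,"y": 0,"z": -0.7,"rx": 0,"ry": 0,"rz": 0}
    - {"hand": 0,"x": 0,"y": 0,"z": 0,"rx": 0,"ry": 0,"rz": 0}
    - {"hand": 0.65,"x": 0,"y": 0,"z": 0,"rx": 0,"ry": 0,"rz": 0}
    - {"hand": 0.8,"x": 0,"y": 0,"z": 0,"rx": 0,"ry": 0,"rz": 0}
    - {"hand": 1,"x": 0,"y": 0,"z": 0,"rx": 0,"ry": 0,"rz": 0}
    - {"hand": 1,"x": 0,"y": 0,"z": 0,"rx": 0,"ry": 0,"rz": 0}
    - {"hand": 1,"x": 0,"y": 0,"z": 0,"rx": 0,"ry": 0,"rz": 0}
    - {"hand": 1,"x": 0,"y": 0,"z": 0,"rx": 0,"ry": 0,"rz": 0}

```text
time: 30.7
ee_pos: [0.5053, 0.3548, 0.0325]
ee_rot: [3.135, -0.198, -0.0]
ft_force: [-0.3, 0.9, -0.3]
width: 0.0853
gripper_force: 0.0
```

Request:
jog_arm:
  commands:
    - {"hand": 1,"x": 0,"y": 0,"z": -5,"rx": 0,"ry": 0,"rz": 0}
    - {"hand": 1,"x": 0,"y": 0,"z": -10,"rx": 0,"ry": 0,"rz": 0}
    - {"hand": 1,"x": 0,"y": 0,"z": -15,"rx": 0,"ry": 0,"rz": 0}
    - {"hand": 1,"x": 0,"y": 0,"z": -20,"rx": 0,"ry": 0,"rz": 0}
    - {"hand": 1,"x": 0,"y": 0,"z": -25,"rx": 0,"ry": 0,"rz": 0}
    - {"hand": 1,"x": 0,"y": 0,"z": -25,"rx": 0,"ry": 0,"rz": 0}
    - {"hand": 1,"x": 0,"y": 0,"z": -25,"rx": 0,"ry": 0,"rz": 0}
    - {"hand": 1,"x": 0,"y": 0,"z": -15,"rx": 0,"ry": 0,"rz": 0}
    - {"hand": 1,"x": 0,"y": 0,"z": 0,"rx": 0,"ry": 0,"rz": 0}
    - {"hand": 1,"x": 0,"y": 0,"z": 0,"rx": 0,"ry": 0,"rz": 0}

```text
time: 31.53
ee_pos: [0.5062, 0.3553, 0.1745]
ee_rot: [-3.133, 0.198, -0.004]
ft_force: [0.1, -0.5, -0.1]
width: 0.0855
gripper_force: 0.0
```

Run:
```python
from h import *
save(get_image('wrist'),'w5.png')
```

```text
(no output)
```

View pics/w5.png

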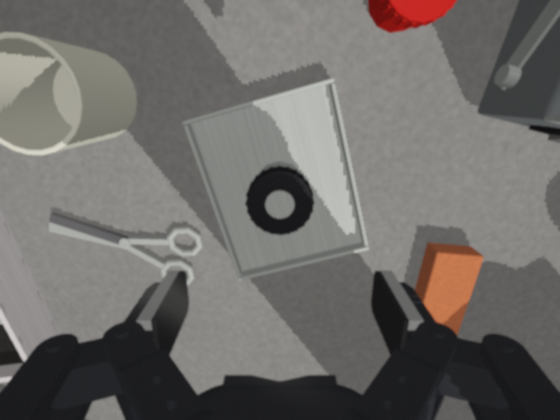

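The nut stands upright at (280,202), well inside the tray outline, and the gripper is clear of it.

```bash
python3 -c "
from bench import bot
print(bot.finish_job())"
```

```text
the job is handed in; nothing more can be done
None
```

The clamp nut is unscrewed, lifted off the spindle and standing upright, hollow side down, on the floor of the parts tray; the job was handed in at about 31.6 s, but the hand-in call returned no verdict. I pulled up to about 5 N while checking whether the thread had let go, which it did only after about 2 turns.

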